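# Bolt the block heater's cover and hold its recessed reset

### The arm

A 6-joint arm with a two-finger parallel gripper is mounted at the origin on the work surface. World frame = base frame: x ahead of the robot, y to its left, z up, the work surface at z = 0. Lengths are in m, angles in rad, forces in N, time in s.
With the tool pointing down it reaches from about 0.275 to 0.775 m from the base axis. Payload 14.6 kg.
Tool frame: the origin (TCP) lies midway between the tips of the shut fingers; the grasp point (between the pads) lies 19 mm behind it; z points along the fingers, y is the direction in which the jaws open and shut (so a half turn about z gives the same grasp; the last joint's range is limited). The gripper opens to 85 mm and grips with 20 to 120 N. Pads are 22 mm wide; open, the fingers measure 114 mm over their backs; the gripper's body (76 mm by 85 mm) begins 54 mm behind the grasp point. The pads swing forward as they close: fully open they stand 13 mm farther back than shut.
Start: joints at [-1.281, 0.263, -0.048, 1.259, 0, 1.415], TCP at [0.226, -0.474, 0.231] pointing down, gripper open.
Joint ranges: [-2.65, 2.65], [-0.89, 1.7], [-1.18, 1.37], [-2.13, 2.11], [-1.35, 1.29], [-3.14, 3.14]. Speed limits (rad/s): [1.89, 1.89, 2.57, 2.79, 3.14, 3.14].

### API

Orientations are given as [roll, pitch, yaw] about the fixed x, y, z axes, in that order (R = Rz(yaw) Ry(pitch) Rx(roll)).
In Python, from plant import * gives the robot as it stands. The module is installed in compiled form; this text tells all that it offers.
- The arm moves only by the tool carry_out, never from a script. Its argument "increments" is a list of rows, each a list of 3 entries, a list of its own where there are three numbers: the shift along the tool's x, y, z each as a share of 1 m, from -1 to 1, then the turn, a rotation vector about the tool's x, y, z each as a share of 120 degrees, from -1 to 1, then the opening, from 0 (shut) to 1 (fully open). A call has 1 to 8 rows; each row shifts and turns the commanded pose from where the row before left it, along the tool's axes as they then stand; what a row does not reach is not made up. A row lasts 1/8 s, in which the tool goes at most 62.5 mm and 10.7 degrees, less where a joint would pass 70% of its speed; a pose out of reach is approached as far as the arm can. A call with a number of a shift or a turn outside -1 to 1 is refused whole. A call with a gripper value outside its range is refused whole. The fingers move at their own pace and stop on an object; "force" is the grip in N (left out, the last holds). Time passes only in rows, so rows that do not move let the fingers close. It gives the time, the measured TCP pose, the force and the opening at its end, in the units of the state.
- sense(): the state, without advancing time (a new reading comes with each control period).
- get_image(name): name is "scene" or "top"; returns a dict with "img" (480x640x3 uint8, blue, green, red), "range_z" (480x640 float32, m along the optical axis (not along the pixel's ray), 0 where there is no reading), "K" (3x3 intrinsics, pixels), "D" ([k1, k2, p1, p2, k3] as OpenCV has them; the pictures are not rectified), "R" (3x3) and "t" (3): a world point X has camera coordinates R X + t. Camera axes: x right, y down, z forward; pixel columns grow to the right and rows downward; lengths in m; the calibration is good to about 2 mm. A picture is of the moment at which its call begins.
- finish_job(): hands the job in, once; it reports no verdict.
The state is a dict: "t": time; "q": joint angles; "qvel": joint speeds; "joint_torque": joint torques, N m; "position": TCP position; "eef_rot": TCP orientation; "ft_force": force on the tool from outside, world axes, zero at the start; "moment": the same for the moment, N m; "opening": finger opening in m.
Only numpy, scipy, OpenCV 4.12 (cv2) and the standard library are available. Lean on these libraries where they do the work, as an engineer would, in place of code of your own. Each camera call takes 0.05 s, during which the arm holds its last target. There are 200 camera calls.

### The job

The block heater has tripped: slide the barrel bolt on its cover fully home into its keeper first, then take the slim reset stylus (square handle) from the stand, reach its rod down through the small collared hole in the heater's top and hold the recessed reset button fully down. Do not press the reset before the bolt is home, and leave the other things where they are. Finish while still gripping the stylus upright and holding the button down with it; do not let go.

Things in the scene. Friction and masses are not known exactly. Their poses are not given: they have to be found in the camera images.
- heater: White block heater, fixed, 200 (x) x 260 (y) x 100 mm; origin under its centre, front to -x, z up. Aluminium cover (top z 112) on its +y part; steel barrel bolt on it along y at x -50, keeper on the -y part; bolt guides and keeper reach z 133. On the -y part (top z 100) are the reset hole and, 75 mm nearer the front, a wider empty socket (29 mm wide, 10 deep), not used.
- bolt (a joint): Travel of the barrel bolt in m: 0 fully drawn back, 0.040 fully home in its keeper. It grows as the bolt slides along the heater's -y direction. Starts between 0 and 0.014; sliding friction about 2 N, it stays where it is left.
- bolt_knob (a point): Grasp point on the bolt's upright steel post: 13 mm diameter, standing up from the bolt, with a 17 mm cap, 4 mm high. This point lies on the post's axis 14 mm below its top, at z 158 of the heater, so 25 mm above the tops of the guides. It moves with the bolt.
- reset_hole (a point): Centre of the mouth of the reset hole: a 16 mm round hole with a flat steel collar (25 mm wide, 2 mm high), the smaller of the two openings; the mouth lies at z 102 of the heater, 2 mm above the white top. A hole straight down; the black reset button's flat top, 13.6 mm wide, lies 22 mm below the mouth.
- reset (a joint): How far the recessed reset button is pressed, in m: 0 up, 0.008 at its stop. A spring pushes back with 2 N at 0, 6 N at the stop.
- stylus_grip (a point): Centre of the reset stylus's handle. The stylus stands upright in the stand: a square grey handle 20 x 20 x 60 mm (sides along this point's x and y) above a round steel rod 7 mm in diameter and 50 mm long. Mass about 60 g. The rod's tip is 80 mm below this point.
- stylus_tip (a point): Tip of the stylus's rod (lower end), 80 mm below the centre of the handle.
- stylus: The stylus itself, origin at the rod's tip, z up along the rod to the handle.
- stand: White tool stand, fixed, 80 x 130 mm, origin at the centre of its underside; its upper plate has its top at z 70 and two 10 mm holes at y -32 and +32 mm. The stylus hangs in one, the round-handled tamper in the other; the handles rest on the plate.
- tamper: Bystander in the stand's other hole: short tool with a thick round grey handle, 28 mm in diameter, 48 mm high, on a short 20 mm rod (origin at the rod's lower end). Not the stylus; too short to reach the button.
- tube_box: Bystander: blue tube box 90 x 130 x 45 mm, origin under its centre.
- bottle: Bystander: glass bottle, 70 mm wide, 150 mm high, origin under its centre.
- beaker: Bystander: clear beaker, 70 mm wide, 85 mm high, origin under its centre.
- dish: Bystander: clear flat round dish, 90 mm wide, 16 mm high, origin under its centre.
- vial: Bystander: small amber vial standing on the heater's cover, 24 mm wide, 45 mm high, origin under its centre.
- timer: Bystander: flat white timer 50 x 70 x 18 mm on the bench, origin under its centre.
- reset_top (a point): Centre of the reset button's flat top; it moves down with the button.
Mind the look-alikes: they are no part of the job. What is shaped like the stand but pink, turquoise or yellow is not meant.

How it is judged:
By the outcome, as a careful person would: the job done as asked, in the order asked, and still so for the second after the job is handed in, while the arm keeps its last pose, push and grip.
It also fails if it takes over 48 s, if anything falls off the work surface, if the arm or the gripper's body presses on something with over 40 N, if the wrist force passes 120 N, or if a joint passes its speed limit or range.

## Working session

There is one attempt and no reset: what is moved stays moved. The work goes in short steps, Python scripts to look and compute and a tool call to move; the robot and the scene stay as the last step left them, time stands still between calls to the robot, and variables do not carry over. Pictures are saved under pics/ and viewed, about 8 in all and at most 12, crops included, and the job is handed in when it is done.

Besides the shell and the picture viewer there is one more tool, called by a JSON object that holds its "name" and its "arguments". carry_out: Moves the arm, as the interface text tells. Its arguments: {"type":"object","properties":{"increments":{"type":"array","items":{"type":"array"}},"force":{"type":"number"}},"required":["increments"]}

```bash
mkdir -p pics
cat > h.py <<'E'
from plant import *
import numpy as np, cv2, pickle
def grab(n,tag):
    d=get_image(n); cv2.imwrite(f'pics/{tag}.png',d['img']); pickle.dump(d,open(f'pics/{tag}.pkl','wb')); return d
def load(tag): return pickle.load(open(f'pics/{tag}.pkl','rb'))
def und(d,uv): return cv2.undistortPoints(np.array(uv,float).reshape(-1,1,2),np.array(d['K'],float),np.array(d['D'],float)).reshape(-1,2)
def ray(d,uv):
    n=und(d,uv); R=np.array(d['R']);t=np.array(d['t'])
    return -R.T@t, np.c_[n,np.ones(len(n))]@R
def onz(d,uv,z):
    c,r=ray(d,uv); return c+r*((z-c[2])/r[:,2])[:,None]
def cloud(d):
    h,w=d['range_z'].shape; v,u=np.mgrid[:h,:w]
    c,r=ray(d,np.c_[u.ravel(),v.ravel()]); return (c+r*d['range_z'].reshape(-1,1)).reshape(h,w,3)
def proj(d,X):
    rv=cv2.Rodrigues(np.array(d['R'],float))[0]
    return cv2.projectPoints(np.array(X,float).reshape(-1,1,3),rv,np.array(d['t'],float),np.array(d['K'],float),np.array(d['D'],float))[0].reshape(-1,2)
E
python3 - <<'E'
from h import *
for n in('scene','top'):
    d=grab(n,n+'0'); print(n,-np.array(d['R']).T@d['t'],d['K'][0][0],(d['range_z']>0).mean())
print(sense())
E
```

```text
scene [1.25925781 0.22552847 1.04608269] 547.1362107991279 0.995947265625
top [0.40655017 0.06486133 1.46522479] 532.1171386369685 0.996025390625
{'t': 0.1, 'q': array([-1.28130729e+00,  2.63466709e-01, -4.88927953e-02,  1.25942729e+00,
       -1.60269957e-05,  1.41551141e+00]), 'qvel': array([-0.00030865, -0.00148806,  0.00206408,  0.00082443,  0.0017998 ,
       -0.00131144]), 'joint_torque': array([ 4.94983644e-03, -6.38580680e+01,  3.85059392e+01,  1.00677781e-02,
       -1.25555698e-04, -1.18319255e-05]), 'position': array([ 0.22580355, -0.47366074,  0.23087045]), 'eef_rot': array([-3.14061162e+00, -1.37353432e-04,  4.44773899e-01]), 'ft_force': array([-0.27149875, -0.35202384, -0.02821677]), 'moment': array([-0.04154757, -0.00453222, -0.05914772]), 'opening': 0.08522365997083052}
```

View pics/top0.png

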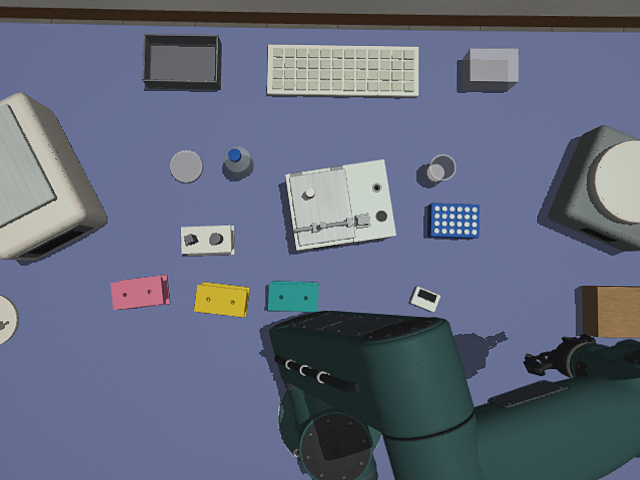

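View pics/scene0.png

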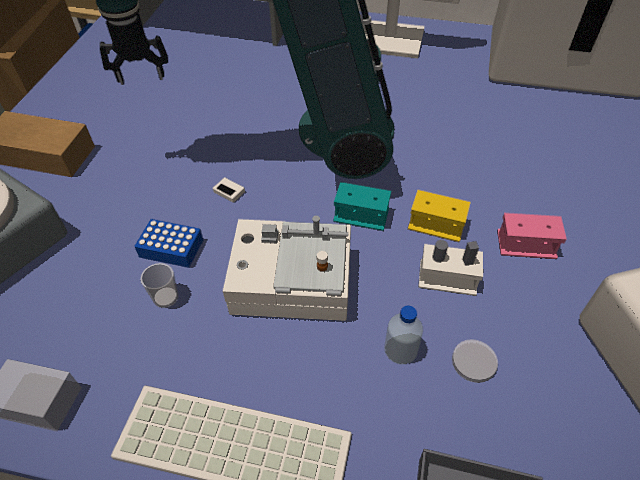

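The top view shows the heater at about (340,205), with the reset hole at (377,187), the wider socket at (382,216), and the bolt along (300..365,225). The white stand is at (207,240).

Things that could be confused:
- **Handles in the stand:** (192,239) and (216,239). The pink (140,293), yellow (221,300) and turquoise (293,297) stands are decoys.
- **Openings:** the hole at (377,187) or the socket at (382,216).

I'll check these in one close crop.

Run:
```python
from h import *
t=load('top0');s=load('scene0')
a=cv2.resize(t['img'][150:260,280:405],None,fx=4,fy=4,interpolation=cv2.INTER_CUBIC)[:440,:500]
b=cv2.resize(t['img'][220:260,175:240],None,fx=4.5,fy=4.5,interpolation=cv2.INTER_CUBIC)
c=cv2.resize(s['img'][230:300,410:490],None,fx=3.6,fy=3.6,interpolation=cv2.INTER_CUBIC)
im=np.zeros((600,800,3),np.uint8); im[:440,:500]=a; im[:b.shape[0],505:505+b.shape[1]]=b[:, :295]; im[200:200+c.shape[0],505:505+c.shape[1]]=c
cv2.imwrite('pics/crop1.png',im)
for n,d,box in(('top',t,(280,405,150,260)),('stand',t,(175,240,220,260))):
    P=cloud(d)[box[2]:box[3],box[0]:box[1]]; z=P[...,2]
    h,e=np.histogram(z,np.arange(-.01,.2,.005)); print(n,[(round(x,3),k) for x,k in zip(e,h) if k>8])
```

```text
top [(np.float64(-0.01), np.int64(405)), (np.float64(-0.005), np.int64(2697)), (np.float64(0.0), np.int64(2470)), (np.float64(0.005), np.int64(255)), (np.float64(0.055), np.int64(9)), (np.float64(0.06), np.int64(15)), (np.float64(0.065), np.int64(10)), (np.float64(0.07), np.int64(20)), (np.float64(0.075), np.int64(17)), (np.float64(0.08), np.int64(16)), (np.float64(0.085), np.int64(52)), (np.float64(0.09), np.int64(249)), (np.float64(0.095), np.int64(1694)), (np.float64(0.1), np.int64(1453)), (np.float64(0.105), np.int64(1122)), (np.float64(0.11), np.int64(2233)), (np.float64(0.115), np.int64(445)), (np.float64(0.12), np.int64(40)), (np.float64(0.125), np.int64(138)), (np.float64(0.13), np.int64(155)), (np.float64(0.135), np.int64(42)), (np.float64(0.15), np.int64(13)), (np.float64(0.155), np.int64(51)), (np.float64(0.165), np.int64(10)), (np.float64(0.17), np.int64(25))]
stand [(np.float64(-0.01), np.int64(60)), (np.float64(-0.005), np.int64(494)), (np.float64(0.0), np.int64(468)), (np.float64(0.005), np.int64(134)), (np.float64(0.01), np.int64(36)), (np.float64(0.03), np.int64(14)), (np.float64(0.055), np.int64(11)), (np.float64(0.06), np.int64(55)), (np.float64(0.065), np.int64(486)), (np.float64(0.07), np.int64(525)), (np.float64(0.075), np.int64(50)), (np.float64(0.08), np.int64(13)), (np.float64(0.085), np.int64(10)), (np.float64(0.1), np.int64(11)), (np.float64(0.11), np.int64(15)), (np.float64(0.115), np.int64(73)), (np.float64(0.12), np.int64(21)), (np.float64(0.125), np.int64(27)), (np.float64(0.13), np.int64(34))]
```

View pics/crop1.png

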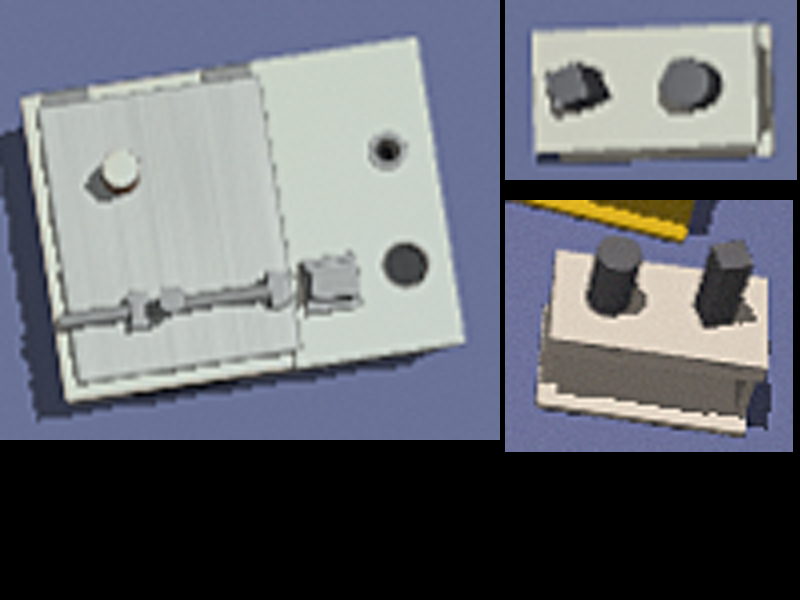

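The crop settles both choices. The square handle at top-view (192,239) is the stylus; the round one at (216,239) is the tamper. The collared small hole at (377,187) is the reset hole, and the knob cap is at about (323,225). Next I'll measure them.

Run:
```python
from h import *
t=load('top0');s=load('scene0')
np.set_printoptions(precision=4,suppress=True)
# heater corners at z=.1 by hand pixels from crop (x/4+280, y/4+150)
f=lambda L:[(x/4-.375+280,y/4-.375+150) for x,y in L]
C=onz(t,f([(415,38),(465,343),(70,403),(22,100)]),.1); print('corners',C[:,:2]); print([np.linalg.norm(C[i]-C[i-1]) for i in range(4)], 'centre',C.mean(0))
for i,j in((2,1),(3,0)): e=C[i]-C[j]; print('yaw(y)',np.degrees(np.arctan2(-e[0],e[1])))
for i,j in((0,1),(3,2)): e=C[i]-C[j]; print('yaw(x)',np.degrees(np.arctan2(e[1],e[0])))
def blobs(d,box,lo,hi,zr=None,tag=''):
    x0,x1,y0,y1=box; g=cv2.cvtColor(d['img'],cv2.COLOR_BGR2GRAY)[y0:y1,x0:x1]
    m=((g>=lo)&(g<=hi)).astype(np.uint8)
    if zr: P=cloud(d)[y0:y1,x0:x1,2]; m&=((P>zr[0])&(P<zr[1])).astype(np.uint8)
    n,l,st,ce=cv2.connectedComponentsWithStats(m)
    out=[]
    for i in range(1,n):
        if st[i,4]>8: print(tag,st[i],ce[i]+[x0,y0]); out.append(ce[i]+[x0,y0])
    return out
a=blobs(t,(365,392,178,226),0,110,None,'top holes')
b=blobs(s,(230,262,228,275),0,125,None,'scene holes')
for p in a: print(onz(t,[p],.1))
for p in b: print(onz(s,[p],.1))
a=blobs(t,(175,205,225,255),0,255,(.118,.15),'top sty'); b=blobs(s,(455,490,235,272),0,255,(.125,.15),'scene sty')
for p in a: print(onz(t,[p],.13))
for p in b: print(onz(s,[p],.13))
a=blobs(t,(300,350,210,235),0,255,(.150,.2),'top knob'); b=blobs(s,(300,330,210,235),0,255,(.150,.2),'scene knob')
for p in a: print(onz(t,[p],.172))
for p in b: print(onz(s,[p],.165))
g=cv2.cvtColor(t['img'],cv2.COLOR_BGR2GRAY); print(g[182:194,370:386]); print(g[218:232,316:332]); print(g[230:250,182:204])
```

```text
corners [[ 0.685  -0.1219]
 [ 0.4877 -0.1555]
 [ 0.4455  0.0977]
 [ 0.6408  0.1318]]
[np.float64(0.25746905701634654), np.float64(0.20011221415866012), np.float64(0.2566533619900898), np.float64(0.19828010606696342)] centre [ 0.5647 -0.012   0.1   ]
yaw(y) 9.472251045385189
yaw(y) 9.880945582092709
yaw(x) 9.665780727976703
yaw(x) 9.901386212685473
top holes [ 9  7  6  5 26] [376.5 187. ]
top holes [11 33 11 11 91] [381.     215.7363]
scene holes [ 0  0  6 26 87] [231.5862 236.8276]
scene holes [11  6 13 10 98] [246.9694 238.0306]
scene holes [ 8 33  8  7 36] [241.5    264.2222]
[[ 0.6121 -0.1047  0.1   ]]
[[ 0.5378 -0.1169  0.1   ]]
[[ 0.5441 -0.1542  0.1   ]]
[[ 0.5397 -0.1196  0.1   ]]
[[ 0.612  -0.1082  0.1   ]]
top sty [ 9  9 11 10 72] [188.7222 238.6944]
scene sty [12  6 12 10 79] [472.7468 245.3671]
[[0.47   0.3692 0.13  ]]
[[0.4741 0.3678 0.13  ]]
top knob [20 12  6  7 37] [322.4595 224.9189]
scene knob [12  6  8 11 69] [315.5362 220.7536]
[[0.5064 0.0352 0.172 ]]
[[0.5106 0.0322 0.165 ]]
[[206 207 208 209 211 201 194 190 202 210 209 207 205 205 207 207]
 [207 207 211 197 193 
[... 2815 characters left out ...]
7  27  26  40  71 137 182 206
  204 202 201 201]
 [207 207 216 101 141 110  49  30  24  24  21  38  57 149 164 215 211 205
  202 202 202 203]
 [205 204 213  98  80  89  71  70  64  47 143 151 156 215 212 208 204 202
  202 203 201 202]
 [206 204 210 156  92  90 158 159 160 148 216 215 210 206 205 204 202 201
  202 203 203 202]
 [207 201 204 211 153 147 211 214 213 210 206 204 204 202 202 201 201 204
  202 201 202 202]
 [206 202 202 204 207 206 205 204 203 203 203 201 202 202 201 203 202 202
  201 202 202 202]
 [207 202 201 200 201 202 202 201 201 200 201 201 203 203 202 202 201 203
  202 202 203 202]
 [207 204 201 201 201 201 201 199 202 201 200 202 202 201 202 203 201 204
  202 202 202 202]]
```

Checks against the given sizes:
- Heater edges measure 257 and 199 mm (260 and 200 given), yaw about 9.7°.
- Hole to socket is 75 mm, as stated.
- The knob lies at heater x of about -48 mm (-50 given).

The two cameras disagree by 3–4 mm at most. Next I'll refine the stylus and plan the move to the knob.

```bash
cat >> h.py <<'E'
from scipy.spatial.transform import Rotation as Ro
def go(target,yaw=None):
    """print shift in current tool axes, and turn about tool z (deg) + share"""
    s=sense(); R=Ro.from_euler('xyz',s['eef_rot']); d=np.array(target)-s['position']
    print('t',round(s['t'],2),'pos',np.round(s['position'],4),'rpy deg',np.round(np.degrees(s['eef_rot']),2),'F',np.round(s['ft_force'],1),'op',round(s['opening'],4),'q6',round(s['q'][5],2))
    if yaw is not None:
        Rt=Ro.from_euler('xyz',[np.pi,0,np.radians(yaw)]); rv=(R.inv()*Rt).as_rotvec(); print('turn share',np.round(np.degrees(rv)/120,4),'deg',np.round(np.degrees(rv),2)); print('shift if turned first',np.round(Rt.inv().apply(d),4))
    print('shift now',np.round(R.inv().apply(d),4),'dist',np.round(np.linalg.norm(d),4))
E
python3 - <<'E'
from h import *
t=load('top0');s=load('scene0')
np.set_printoptions(precision=4,suppress=True)
g=cv2.cvtColor(t['img'],cv2.COLOR_BGR2GRAY)
m=np.zeros_like(g); m[233:245,183:194]=((g>90)&(g<=130))[233:245,183:194]; n,l,st,ce=cv2.connectedComponentsWithStats(m); k=1+st[1:,4].argmax(); print(st[k],ce[k])
pts=np.argwhere(l==k)[:,::-1].astype(np.float32); r=cv2.minAreaRect(pts); print('top rect',r, onz(t,[r[0],ce[k]],.13))
# scene handle: print gray
g=cv2.cvtColor(s['img'],cv2.COLOR_BGR2GRAY); print(g[238:270,462:484])
g=cv2.cvtColor(t['img'],cv2.COLOR_BGR2GRAY)
for w,h in(((322.5,224.3),.172),((376.5,187.3),.102)): print(onz(t,[w],h))
go([.508,.034,.231],9.7)
E
```

```text
[184 234   9  10  58] [188.0862 238.431 ]
top rect ((187.82757568359375, 238.5689697265625), (7.613508701324463, 8.170595169067383), 68.19859313964844) [[0.4703 0.3714 0.13  ]
 [0.4707 0.3708 0.13  ]]
[[ 48  48  51  36  82 124 116 116 120 118 117 122 118 118 119 114 115 119
  120 113 117 120]
 [ 62  61  66  63  89 119 115 118 119 119 118 117 119 118 117 120 115 115
  119 116 115 119]
 [128 124 124 128 124 120 120 116 113 112 114 115 116 112 114 120 112 117
  122 119 120 116]
 [113 121 117 116 117 115 116 113 122 112  98  86 103  99  94 122 113 118
  115 116 115 114]
 [117 116 113 120 109 104 107 106 111 101 105 102  99  98  99 114 114 116
  114 113 119 115]
 [117 115 118 122 100  73 108 105 106 101 104 101 103 102  96  96 121 119
  115 119 116 116]
 [118 114 117 122  99  59  75 105 103 100 101  99  99 102 104 106 117 116
  116 115 116 119]
 [116 117 117 113  76  34  65 101 103  99 103 104 100 102 104 103  90 117
  114 118 119 115]
 [115 114 122 105  53  46  61  95 105 104 100 105 102 102 107 108 118 115
  119 117 114 120]
 [108 113 118 101  51  45  41  68 108 105 106 104 103 106 105 
[... 1694 characters left out ...]
2 215 100]
 [206 212 218 222 227 225 228 220 213 214 213 214 211 211 208 208 207 210
  209 215 210 102]
 [207 212 210 210 213 215 208 208 213 210 210 208 210 207 209 210 211 212
  210 213 212 103]
 [208 210 206 213 211 207 206 207 211 211 209 207 211 210 209 206 209 209
  209 219 213 108]
 [209 211 207 210 208 207 207 207 207 209 211 211 209 210 206 209 209 209
  208 214 213  72]]
[[0.5079 0.0351 0.172 ]]
[[ 0.611  -0.1044  0.102 ]]
t 0.1 pos [ 0.2258 -0.4737  0.2309] rpy deg [-179.94   -0.01   25.48] F [-0.3 -0.4 -0. ] op 0.0852 q6 1.42
turn share [-0.0005 -0.      0.1315] deg [-0.06 -0.   15.78]
shift if turned first [ 0.3637 -0.4529 -0.0001]
shift now [ 0.4732 -0.3369  0.0003] dist 0.5808
```

{"name": "carry_out", "arguments": {"increments": [[[0,0,0],[0,0,0.0658],1],[[0,0,0],[0,0,0.0658],1],[[0.036,-0.045,0],[0,0,0],1],[[0.036,-0.045,0],[0,0,0],1],[[0.036,-0.045,0],[0,0,0],1],[[0.036,-0.045,0],[0,0,0],1],[[0.036,-0.045,0],[0,0,0],1],[[0.036,-0.045,0],[0,0,0],1]], "force": 30}}

```text
t: 1.1
position: [0.3938, -0.1696, 0.2313]
eef_rot: [3.142, -0.0, 0.169]
ft_force: [-0.1, -0.3, 0.3]
opening: 0.0852
```

{"name": "carry_out", "arguments": {"increments": [[[0.036,-0.045,0],[0,0,0],1],[[0.036,-0.045,0],[0,0,0],1],[[0.036,-0.045,0],[0,0,0],1],[[0.036,-0.045,0],[0,0,0],1],[[0,0,0],[0,0,0],1],[[0,0,0],[0,0,0],1]]}}

```text
t: 1.85
position: [0.5046, 0.0301, 0.231]
eef_rot: [3.142, 0.001, 0.17]
ft_force: [-0.4, -0.0, -0.9]
opening: 0.0855
```

Run:
```python
from h import *
go([.508,.034,.139],9.7)
```

```text
t 1.85 pos [0.5046 0.0301 0.231 ] rpy deg [1.80e+02 5.00e-02 9.73e+00] F [-0.4 -0.  -0.9] op 0.0855 q6 2.87
turn share [0.     0.0004 0.0002] deg [0.   0.05 0.03]
shift if turned first [ 0.004  -0.0033  0.092 ]
shift now [ 0.0041 -0.0033  0.092 ] dist 0.0921
```

{"name": "carry_out", "arguments": {"increments": [[[0.004,-0.003,0.03],[0,0,0],1],[[0,0,0.03],[0,0,0],1],[[0,0,0.032],[0,0,0],1],[[0,0,0],[0,0,0],1]]}}

```text
t: 2.35
position: [0.5068, 0.0327, 0.1381]
eef_rot: [-3.141, 0.003, 0.167]
ft_force: [-0.2, 0.8, 1.5]
opening: 0.0854
```

{"name": "carry_out", "arguments": {"increments": [[[0,0,0],[0,0,0],0],[[0,0,0],[0,0,0],0],[[0,0,0],[0,0,0],0],[[0,0,0],[0,0,0],0],[[0,0,0],[0,0,0],0],[[0,0,0],[0,0,0],0]], "force": 25}}

```text
t: 3.1
position: [0.5087, 0.0339, 0.1397]
eef_rot: [3.141, -0.001, 0.169]
ft_force: [-1.2, -0.9, 5.9]
opening: 0.015
```

Run:
```python
from h import *
go([.508,.034,.139],9.7)
d=grab('scene','s1'); im=cv2.resize(d['img'][130:330,200:400],(800,600) and (600,600),interpolation=cv2.INTER_CUBIC); cv2.imwrite('pics/c_s1.png',im)
```

```text
t 3.1 pos [0.5087 0.0339 0.1397] rpy deg [ 1.7998e+02 -4.0000e-02  9.7000e+00] F [-1.2 -0.9  5.9] op 0.015 q6 2.88
turn share [ 0.0001 -0.0003 -0.    ] deg [ 0.02 -0.04 -0.  ]
shift if turned first [-0.0007 -0.0002  0.0007]
shift now [-0.0007 -0.0002  0.0007] dist 0.001
```

View pics/c_s1.png

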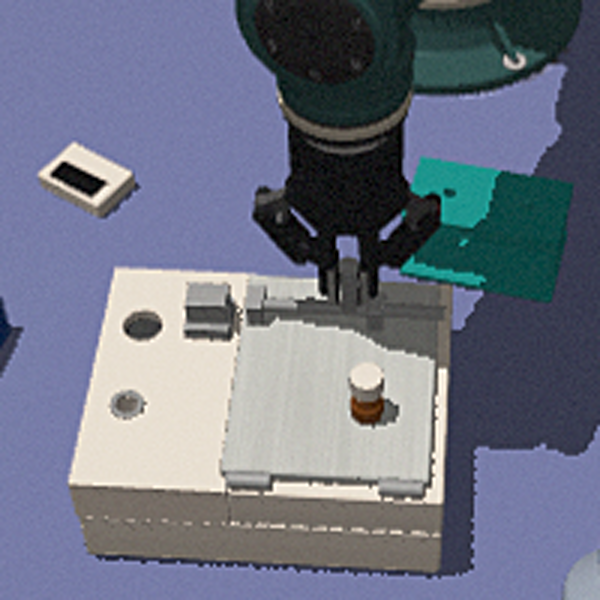

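The gripper holds the knob post (opening 15 mm), the vial is untouched, and the keeper is at crop (208,305). I'll slide along tool +y, which is the heater's -y.

{"name": "carry_out", "arguments": {"increments": [[[0,0.006,0],[0,0,0],0],[[0,0.006,0],[0,0,0],0],[[0,0.006,0],[0,0,0],0],[[0,0.006,0],[0,0,0],0],[[0,0,0],[0,0,0],0]]}}

```text
t: 3.78
position: [0.5126, 0.0098, 0.1396]
eef_rot: [3.141, -0.0, 0.169]
ft_force: [-0.5, -1.8, 6.3]
opening: 0.015
```

{"name": "carry_out", "arguments": {"increments": [[[0,0.002,0],[0,0,0],0],[[0,0.002,0],[0,0,0],0],[[0,0,0],[0,0,0],0]]}}

```text
t: 4.15
position: [0.5132, 0.0063, 0.1396]
eef_rot: [3.142, -0.0, 0.169]
ft_force: [-2.6, -0.3, 6.7]
opening: 0.0152
```

{"name": "carry_out", "arguments": {"increments": [[[0,0.002,0],[0,0,0],0],[[0,0.002,0],[0,0,0],0],[[0,0,0],[0,0,0],0]]}}

```text
t: 4.53
position: [0.5139, 0.0024, 0.1396]
eef_rot: [3.142, -0.0, 0.169]
ft_force: [-2.0, 1.0, 6.2]
opening: 0.0146
```

{"name": "carry_out", "arguments": {"increments": [[[0,0.002,0],[0,0,0],0],[[0,0.002,0],[0,0,0],0],[[0,0,0],[0,0,0],0]]}}

```text
t: 4.9
position: [0.5145, -0.0016, 0.1397]
eef_rot: [-3.142, -0.0, 0.169]
ft_force: [-1.8, -0.3, 6.7]
opening: 0.0148
```

{"name": "carry_out", "arguments": {"increments": [[[0,0.002,0],[0,0,0],0],[[0,0,0],[0,0,0],0]]}}

```text
t: 5.15
position: [0.5149, -0.0035, 0.1396]
eef_rot: [3.142, -0.0, 0.169]
ft_force: [-2.4, 0.5, 7.9]
opening: 0.0151
```

{"name": "carry_out", "arguments": {"increments": [[[0,0.002,0],[0,0,0],0],[[0,0,0],[0,0,0],0]]}}

```text
t: 5.4
position: [0.5152, -0.0054, 0.1396]
eef_rot: [-3.141, -0.0, 0.169]
ft_force: [-2.1, 1.7, 6.4]
opening: 0.0152
```

{"name": "carry_out", "arguments": {"increments": [[[0,0.002,0],[0,0,0],0],[[0,0,0],[0,0,0],0]]}}

```text
t: 5.65
position: [0.5152, -0.0057, 0.1396]
eef_rot: [-3.138, -0.001, 0.17]
ft_force: [-2.5, 15.2, 8.7]
opening: 0.0149
```

Run:
```python
from h import *
go([.5152,-.0054,.139],9.7)
d=grab('scene','s2'); im=cv2.resize(d['img'][190:290,220:370],(750,500),interpolation=cv2.INTER_CUBIC); cv2.imwrite('pics/c_s2.png',im)
```

```text
t 5.65 pos [ 0.5152 -0.0057  0.1396] rpy deg [-1.7977e+02 -4.0000e-02  9.7600e+00] F [-2.5 15.2  8.7] op 0.0149 q6 2.8
turn share [-0.0019 -0.0003  0.0005] deg [-0.23 -0.04  0.06]
shift if turned first [ 0.0001 -0.0003  0.0006]
shift now [ 0.0001 -0.0003  0.0006] dist 0.0006
```

View pics/c_s2.png

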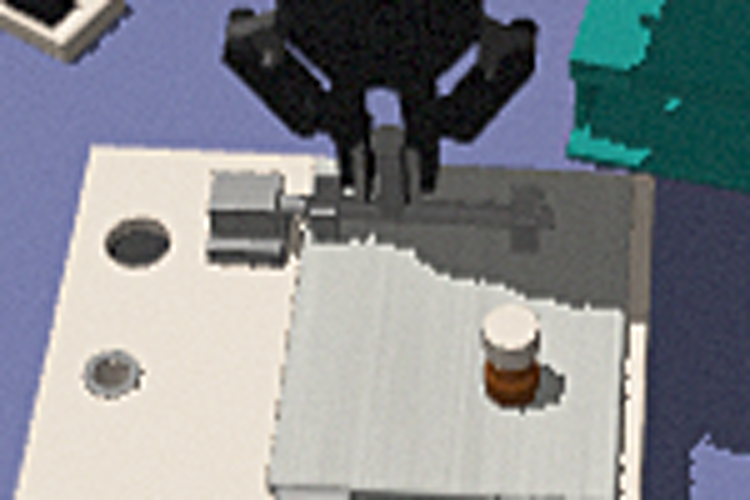

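The wrist force jumped to 15 N at about 40 mm of travel, so the bolt is at its stop. The crop shows its tip in the keeper at (300,205). I'll release, rise, and recheck the bolt and stylus in both views.

{"name": "carry_out", "arguments": {"increments": [[[0,0,0],[0,0,0],0.6],[[0,0,0],[0,0,0],0.6],[[0,0,0],[0,0,0],0.6],[[0,0,-0.035],[0,0,0],0.6],[[0,0,-0.04],[0,0,0],0.6],[[0,0,-0.04],[0,0,0],0.6],[[0,0,0],[0,0,0],0.6]]}}

```text
t: 6.58
position: [0.5166, -0.0078, 0.2567]
eef_rot: [3.14, -0.004, 0.169]
ft_force: [0.1, 0.2, -0.8]
opening: 0.0513
```

Run:
```python
from h import *
np.set_printoptions(precision=4,suppress=True)
s=load('scene0'); t=load('top0')
cs=[(467,241.6),(476.3,240.6),(478,247.6),(469.3,248.6)]
C=onz(s,cs,.13); print(C[:,:2],C.mean(0)[:2])
for i,j in((0,1),(3,2),(0,3),(1,2)): e=C[j]-C[i]; print(np.linalg.norm(e),np.degrees(np.arctan2(e[1],e[0])))
# top rect ang
R=((187.83,238.57),(7.6,8.17),68.2); B=onz(t,cv2.boxPoints(R),.13)
for i in range(4): e=B[i]-B[i-1]; print('top',np.linalg.norm(e),np.degrees(np.arctan2(e[1],e[0])))
go([.4715,.370,.25],112)
d=grab('scene','s3'); a=cv2.resize(d['img'][200:260,220:360],None,fx=5,fy=5,interpolation=cv2.INTER_CUBIC)
b=cv2.resize(d['img'][235:275,450:490],None,fx=6,fy=6,interpolation=cv2.INTER_CUBIC)
im=np.zeros((560,710,3),np.uint8); im[:300,:700]=a; im[310:550,:240]=b
t3=grab('top','t3'); c=cv2.resize(t3['img'][225:255,175:235],None,fx=7,fy=7,interpolation=cv2.INTER_CUBIC); im[310:520,250:670]=c
cv2.imwrite('pics/c_s3.png',im)
```

```text
[[0.4663 0.3553]
 [0.4591 0.3744]
 [0.4778 0.3789]
 [0.4846 0.3612]] [0.472  0.3675]
0.020419138765175614 110.71160788049221
0.018953636349771787 111.17678834220392
0.01921474110403244 17.997411403784948
0.01918698957744873 13.598124032129254
top 0.01914907422621767 23.175304732190313
top 0.020357562010779203 -67.1707435035596
top 0.01915839770135305 -156.86403165944145
top 0.02034446751637835 112.80278841776374
t 6.58 pos [ 0.5166 -0.0078  0.2567] rpy deg [179.91  -0.23   9.69] F [ 0.1  0.2 -0.8] op 0.0513 q6 2.8
turn share [ 0.0023 -0.0007 -0.8526] deg [   0.27   -0.09 -102.31]
shift if turned first [0.3672 0.0997 0.0067]
shift now [ 0.019  -0.38    0.0062] dist 0.3805
```

View pics/c_s3.png

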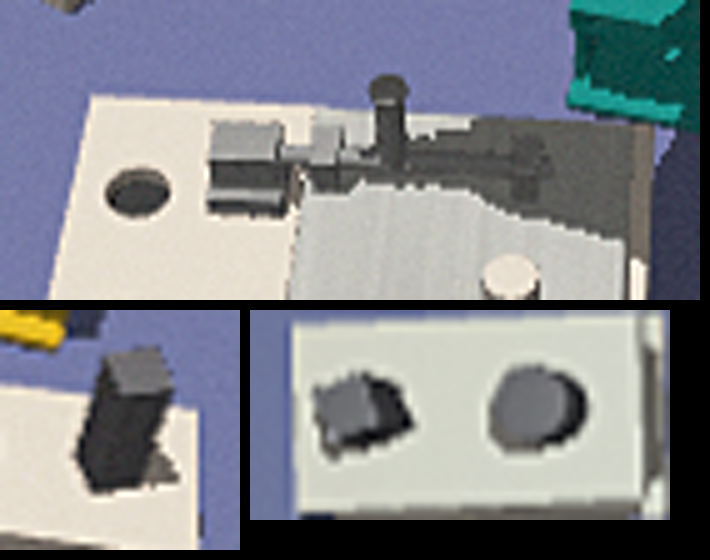

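The bolt is home, with its tip in the keeper at crop (290,155) and the knob against the guide. The stylus is the square handle at about (0.4713, 0.3695), yaw about 21° (mod 90); the two views agree within 2 mm. I'll turn first to keep joint 6 in range, then move above it.

{"name": "carry_out", "arguments": {"increments": [[[0,0,0],[0,0,-0.0844],0.6],[[0,0,0],[0,0,-0.0844],0.6],[[0,0,0],[0,0,-0.0844],0.6],[[0,0,0],[0,0,-0.0844],0.6],[[0,0,0],[0,0,-0.0844],0.6],[[0,0,0],[0,0,-0.0844],0.6],[[0,0,0],[0,0,-0.0844],0.6],[[0,0,0],[0,0,-0.0844],0.6]]}}

```text
t: 7.68
position: [0.515, -0.0075, 0.2529]
eef_rot: [-3.139, -0.0, 1.589]
ft_force: [-0.1, -0.3, -0.5]
opening: 0.0513
```

{"name": "carry_out", "arguments": {"increments": [[[0,0,0],[0,0,-0.0844],0.6],[[0,0,0],[0,0,-0.0844],0.6],[[0.0525,0.014,0],[0,0,0],0.6],[[0.0525,0.014,0],[0,0,0],0.6],[[0.0525,0.014,0],[0,0,0],0.6],[[0.0525,0.014,0],[0,0,0],0.6],[[0.0525,0.014,0],[0,0,0],0.6],[[0.0525,0.014,0],[0,0,0],0.6]]}}

```text
t: 8.68
position: [0.4804, 0.3182, 0.2529]
eef_rot: [-3.14, 0.0, 1.937]
ft_force: [1.0, -0.4, 0.3]
opening: 0.0512
```

{"name": "carry_out", "arguments": {"increments": [[[0,0,0],[0,0,0],0.6],[[0,0,0],[0,0,0],0.6]]}}

```text
t: 8.93
position: [0.4809, 0.3163, 0.2532]
eef_rot: [-3.14, 0.0, 1.937]
ft_force: [-0.5, -0.1, 0.1]
opening: 0.0514
```

Run:
```python
from h import *
go([.4715,.3695,.2],111)
```

```text
t 8.93 pos [0.4809 0.3163 0.2532] rpy deg [-1.799e+02  2.000e-02  1.110e+02] F [-0.5 -0.1  0.1] op 0.0514 q6 1.64
turn share [-0.0009  0.0002 -0.    ] deg [-0.1   0.02 -0.  ]
shift if turned first [0.0531 0.0103 0.0532]
shift now [0.0531 0.0104 0.0532] dist 0.0759
```

{"name": "carry_out", "arguments": {"increments": [[[0.053,0.01,0],[-0.0009,0,0],0.6],[[0,0,0.05],[0,0,0],0.6],[[0,0,0],[0,0,0],0.6],[[0,0,0],[0,0,0],0.6]]}}

```text
t: 9.43
position: [0.4723, 0.3689, 0.2058]
eef_rot: [3.139, -0.0, 1.935]
ft_force: [0.3, 0.8, 1.1]
opening: 0.0513
```

Run:
```python
from h import *
go([.4715,.3695,.086],111)
```

```text
t 9.43 pos [0.4723 0.3689 0.2058] rpy deg [179.84  -0.   110.89] F [0.3 0.8 1.1] op 0.0513 q6 1.73
turn share [ 0.0013 -0.     -0.0009] deg [ 0.16 -0.   -0.11]
shift if turned first [ 0.0009 -0.0006  0.1198]
shift now [ 0.0009 -0.0009  0.1198] dist 0.1198
```

{"name": "carry_out", "arguments": {"increments": [[[0,0,0.04],[0,0,0],0.6],[[0,0,0.04],[0,0,0],0.6],[[0,0,0.03],[0,0,0],0.6],[[0,0,0.01],[0,0,0],0.6],[[0,0,0],[0,0,0],0.6]]}}

```text
t: 10.05
position: [0.4727, 0.3698, 0.0855]
eef_rot: [3.138, -0.0, 1.936]
ft_force: [-0.6, -0.2, 0.3]
opening: 0.0512
```

{"name": "carry_out", "arguments": {"increments": [[[0,0,0],[0,0,0],0],[[0,0,0],[0,0,0],0],[[0,0,0],[0,0,0],0],[[0,0,0],[0,0,0],0],[[0,0,0],[0,0,0],0]], "force": 50}}

```text
t: 10.68
position: [0.4725, 0.3702, 0.0856]
eef_rot: [3.138, -0.0, 1.937]
ft_force: [-0.1, -1.1, 7.3]
opening: 0.0192
```

Run:
```python
from h import *
go([.4715,.3695,.29],111)
```

```text
t 10.68 pos [0.4725 0.3702 0.0856] rpy deg [ 1.7978e+02 -1.0000e-02  1.1098e+02] F [-0.1 -1.1  7.3] op 0.0192 q6 1.73
turn share [ 0.0019 -0.0001 -0.0002] deg [ 0.22 -0.01 -0.02]
shift if turned first [-0.0003 -0.0011 -0.2044]
shift now [-0.0003 -0.0003 -0.2044] dist 0.2044
```

The stylus is gripped (opening 19.2 mm). Its tip is 65.6 mm below the TCP. Lifting.

{"name": "carry_out", "arguments": {"increments": [[[0,0,-0.02],[0,0,0],0],[[0,0,-0.045],[0,0,0],0],[[0,0,-0.045],[0,0,0],0],[[0,0,-0.045],[0,0,0],0],[[0,0,-0.045],[0,0,0],0],[[0,0,0],[0.0019,0,0],0],[[0,0,0],[0,0,0],0]]}}

```text
t: 11.55
position: [0.4714, 0.3697, 0.2839]
eef_rot: [-3.139, 0.0, 1.937]
ft_force: [-0.2, 0.4, -0.6]
opening: 0.0196
```

Run:
```python
from h import *
go([.611,-.106,.285],111)
```

```text
t 11.55 pos [0.4714 0.3697 0.2839] rpy deg [-179.86    0.    110.97] F [-0.2  0.4 -0.6] op 0.0196 q6 1.73
turn share [-0.0011  0.     -0.0002] deg [-0.14  0.   -0.03]
shift if turned first [-0.4941 -0.0402 -0.0011]
shift now [-0.4941 -0.04   -0.001 ] dist 0.4957
```

{"name": "carry_out", "arguments": {"increments": [[[-0.03,-0.0024,0],[0,0,0],0],[[-0.05,-0.004,0],[0,0,0],0],[[-0.05,-0.004,0],[0,0,0],0],[[-0.05,-0.004,0],[0,0,0],0],[[-0.05,-0.004,0],[0,0,0],0],[[-0.05,-0.004,0],[0,0,0],0],[[-0.05,-0.004,0],[0,0,0],0],[[-0.05,-0.004,0],[0,0,0],0]]}}

```text
t: 12.55
position: [0.5788, 0.0025, 0.2831]
eef_rot: [-3.138, -0.001, 1.937]
ft_force: [1.1, -0.5, -0.6]
opening: 0.0196
```

{"name": "carry_out", "arguments": {"increments": [[[-0.05,-0.004,0],[0,0,0],0],[[-0.04,-0.0033,0],[0,0,0],0],[[-0.025,-0.0026,0],[0,0,0],0],[[0,0,0],[0,0,0],0],[[0,0,0.04],[0,0,0],0],[[0,0,0.04],[0,0,0],0],[[0,0,0],[0,0,0],0],[[0,0,0],[0,0,0],0]]}}

```text
t: 13.55
position: [0.6113, -0.1064, 0.206]
eef_rot: [-3.141, 0.001, 1.938]
ft_force: [0.3, 0.8, 0.0]
opening: 0.0197
```

Run:
```python
from h import *
go([.611,-.106,.2],111)
d=grab('scene','s4'); a=cv2.resize(d['img'][170:300,190:300],None,fx=4.5,fy=4.5,interpolation=cv2.INTER_CUBIC)
cv2.imwrite('pics/c_s4.png',a)
p=sense()['position']; tip=p-[0,0,.0656]
np.set_printoptions(precision=1,suppress=True)
print('pred tip px',proj(d,[tip]),'hole px (top est, mean est)',proj(d,[[.611,-.1044,.102],[.611,-.106,.102]]))
g=cv2.cvtColor(d['img'],cv2.COLOR_BGR2GRAY); print(g[256:274,232:252])
```

```text
t 13.55 pos [ 0.6113 -0.1064  0.206 ] rpy deg [-1.7995e+02  5.0000e-02  1.1102e+02] F [0.3 0.8 0. ] op 0.0197 q6 0.9
turn share [-0.0004  0.0004  0.0001] deg [-0.05  0.05  0.02]
shift if turned first [ 0.0004 -0.0001  0.006 ]
shift now [ 0.0005 -0.0001  0.006 ] dist 0.006
pred tip px [[240.  252.6]] hole px (top est, mean est) [[243.3 263.6]
 [242.5 263.5]]
[[231 229 230 229 230 229 230 230 231 228 229 230 227 230 229 230 232 236
  233 251]
 [229 230 230 229 227 230 228 229 228 229 230 228 230 229 228 231 232 242
   78  96]
 [230 230 227 230 227 231 232 229 231 232 234 232 232 229 229 231 237 249
   93 102]
 [228 227 229 229 229 232 230 235 233 233 232 230 230 234 235 237 232 248
  101 109]
 [229 229 229 231 229 232 233 233 189 195 173 135 173 209 238 248  73  93
  106 114]
 [228 231 229 231 231 230 186 153 151 130 154 146 150 154 192 248 129 101
  112 108]
 [226 230 229 229 237 193 157 131  89  77 170 120 145 137  45 151 236 100
  108 113]
 [228 230 229 233 237 150 159  76  96  99 101  98  99  95  53  83 107 113
  106 107]
 [229 231 229 231 219 155 133  87  97 107 110 108 126 130  91 154 106 111
  110 115]
 [231 231 231 232 192 157 118  82  96  99 103 107 121 141 183 139 105 105
  109 111]
 [228 228 230 232 239 148 168 104  95  99 104 106 125 157 163  88 143 138
   96 109]
 [228 227 227 232 233 144 151 164 146 121 133 141 156 153 152 129 251 252
  131  96]
 [228 231 229 228 233 238 136 154 165 156 156 162 141 171 248 240 237 238
  248 129]
 [228 229 228 231 232 233 237 198 215 122 173 166 245 239 232 230 231 232
  236 246]
 [231 228 227 228 230 228 232 233 238 239 241 236 236 231 229 231 227 230
  231 236]
 [231 230 230 229 227 228 229 231 230 228 230 231 229 230 230 230 230 229
  228 231]
 [229 230 230 230 229 231 227 228 228 231 230 227 231 227 227 231 231 230
  231 228]
 [229 227 230 230 229 230 229 229 232 230 228 228 230 228 228 231 229 230
  230 230]]
```

View pics/c_s4.png

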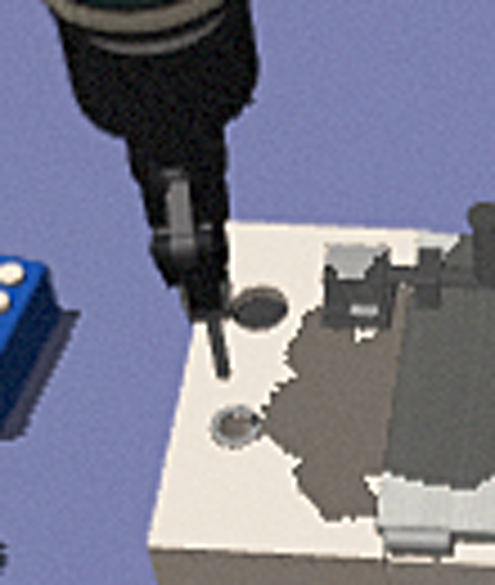

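The crop shows the rod tip at scene px (239.3,253.4), with the collar at (241.7,264.4) below it and the bolt still home. I'll compare the rod axis with its prediction in the same camera to cancel the calibration bias.

Run:
```python
from h import *
d=load('s4'); np.set_printoptions(precision=4,suppress=True)
g=cv2.cvtColor(d['img'],cv2.COLOR_BGR2GRAY).astype(float)
print(g[238:257,230:246].astype(int))
p=np.array([.6113,-.1064,.206]); tip=p-[0,0,.0656]
print(proj(d,[tip+[0,0,z] for z in(0,.01,.02,.03,.04)]))
print('scene collar',onz(d,[(241.7,264.4)],.102))
t=load('t3'); g=cv2.cvtColor(t['img'],cv2.COLOR_BGR2GRAY); print(g[181:194,370:384]); print('top',onz(t,[(376.5,187.3)],.102))
```

```text
[[111  77  15  16  24  27  13  26  22  41  77  54  88  43  66  71]
 [139  95  39  32  46  38  41  51  53  52  40  43  49  70  75  68]
 [137 105  40  45  40  45  54  50  50  76  72 105  18  63  72  69]
 [135 137  56 109 120 118  47  59  59 157 181 236 104  61  57  61]
 [134 134 115 242 254 253  56  68  66 156 254 248 238 141  97  81]
 [132 127 133 231 244 250  56  63  59 149 249 238 237 246 221 175]
 [130 130 139 245 238 245 115  60  61 101 251 235 229 233 238 241]
 [127 128 167 242 235 243 155  57  55  61 250 238 231 230 232 230]
 [131 133 196 238 233 238 184  50  62  63 228 239 232 228 230 227]
 [125 130 228 235 229 238 247  47  65  56 162 244 230 229 229 231]
 [128 141 245 232 231 233 247  76  58  55 149 246 234 229 230 229]
 [127 159 242 230 230 232 246 137  59  57 110 250 233 230 231 228]
 [128 176 240 232 230 232 241 160  58  59  59 253 233 228 231 230]
 [130 221 237 230 228 232 239 183  60  59  62 250 237 230 229 229]
 [131 228 233 230 229 230 238 235  57  51  46 181 238 231 229 230]
 [139 246 233 229 229 230 234 247  88  72  75 211 239 230 228 229]
 [161 240 233 230 228 227 23
[... 238 characters left out ...]
[238.4158 243.5938]
 [237.8131 240.518 ]]
scene collar [[ 0.6138 -0.107   0.102 ]]
[[75 78 76 76 74 76 74 75 76 75 74 75 76 75]
 [78 79 78 78 77 77 75 74 75 75 75 77 76 74]
 [78 79 79 77 75 78 77 77 77 78 76 77 76 75]
 [79 79 79 80 79 78 80 78 78 78 76 78 76 77]
 [80 82 81 80 80 79 79 79 77 79 77 78 78 78]
 [82 83 82 82 81 79 80 81 82 80 80 80 80 79]
 [82 84 82 84 82 83 82 83 82 83 81 80 78 81]
 [84 86 86 84 85 83 84 84 82 82 82 82 81 82]
 [88 86 85 84 84 85 87 83 84 83 84 85 83 83]
 [87 84 85 85 86 86 86 86 86 87 86 84 84 84]
 [87 86 87 87 89 86 84 88 86 86 88 87 85 87]
 [85 85 86 86 87 85 87 86 87 86 85 88 88 86]
 [86 85 87 85 86 87 88 86 86 86 87 87 86 88]]
top [[ 0.611  -0.1044  0.102 ]]
```

Seen from the same camera, the rod sits 0.9 px left of its prediction. With that correction the scene view gives the hole at (0.613,-0.105), against (0.611,-0.104) from the top view. I'll use (0.6125,-0.105) and descend in stages.

{"name": "carry_out", "arguments": {"increments": [[[0.0009,-0.0016,0],[0,0,0],0],[[0,0,0.02],[0,0,0],0],[[0,0,0.01],[0,0,0],0],[[0,0,0],[0,0,0],0]], "force": 70}}

```text
t: 14.1
position: [0.6088, -0.1066, 0.1743]
eef_rot: [-3.139, -0.0, 1.937]
ft_force: [0.1, 0.1, 0.3]
opening: 0.0192
```

Run:
```python
from h import *
go([.6125,-.105,.16],111)
d=grab('scene','s5'); a=cv2.resize(d['img'][225:285,210:270],None,fx=8,fy=8,interpolation=cv2.INTER_CUBIC); cv2.imwrite('pics/c_s5.png',a)
```

```text
t 14.1 pos [ 0.6088 -0.1066  0.1743] rpy deg [-1.7985e+02 -3.0000e-02  1.1097e+02] F [0.1 0.1 0.3] op 0.0192 q6 0.9
turn share [-0.0013 -0.0002 -0.0003] deg [-0.15 -0.03 -0.03]
shift if turned first [0.0002 0.0041 0.0143]
shift now [0.0002 0.0041 0.0142] dist 0.0148
```

View pics/c_s5.png

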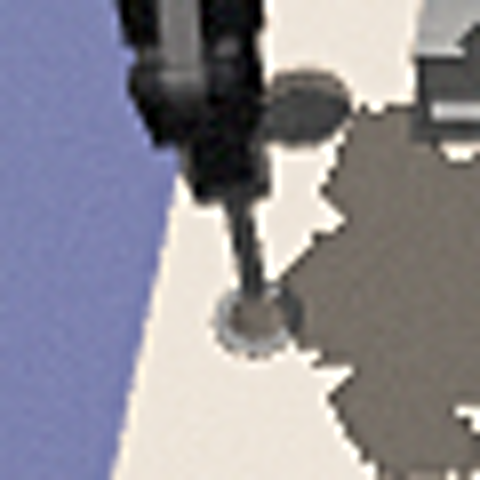

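The crop shows the rod tip at (252,290) above the far edge of the collar at (257,315). I had the tool-y sign wrong on that small shift, so I'll correct it while the tip is still above the mouth.

{"name": "carry_out", "arguments": {"increments": [[[0.0002,0.0041,0],[-0.0013,0,0],0],[[0,0,0],[0,0,0],0],[[0,0,0.005],[0,0,0],0],[[0,0,0],[0,0,0],0]]}}

```text
t: 14.65
position: [0.6125, -0.105, 0.1689]
eef_rot: [-3.142, -0.001, 1.937]
ft_force: [-0.4, 1.0, 0.6]
opening: 0.0191
```

Run:
```python
from h import *
go([.6125,-.105,.16],111)
d=grab('scene','s6'); a=cv2.resize(d['img'][225:285,210:270],None,fx=8,fy=8,interpolation=cv2.INTER_CUBIC); cv2.imwrite('pics/c_s6.png',a)
```

```text
t 14.65 pos [ 0.6125 -0.105   0.1689] rpy deg [-1.8000e+02 -3.0000e-02  1.1097e+02] F [-0.4  1.   0.6] op 0.0191 q6 0.9
turn share [-0.     -0.0003 -0.0002] deg [-0.   -0.03 -0.03]
shift if turned first [-0.     -0.      0.0089]
shift now [-0.     -0.      0.0089] dist 0.0089
```

View pics/c_s6.png

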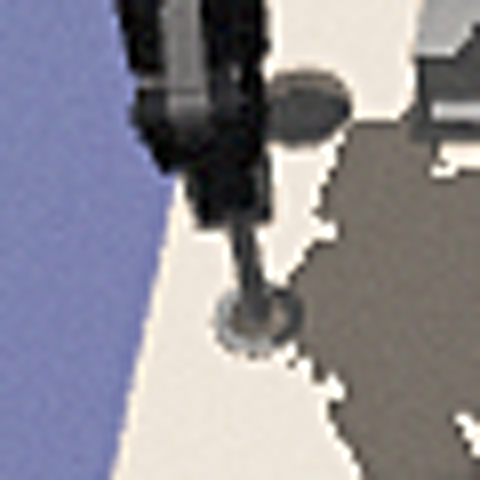

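The tip is now within the collar mouth, with its rim at (256,318) and the collar centre at (257,319). I'll nudge 1 mm in +x and go down, watching the force.

{"name": "carry_out", "arguments": {"increments": [[[-0.0004,0.0009,0.001],[0,0,0],0],[[0,0,0.004],[0,0,0],0],[[0,0,0.004],[0,0,0],0],[[0,0,0],[0,0,0],0]]}}

```text
t: 15.2
position: [0.6135, -0.105, 0.1599]
eef_rot: [3.142, -0.0, 1.937]
ft_force: [0.8, -0.1, -1.1]
opening: 0.0189
```

{"name": "carry_out", "arguments": {"increments": [[[0,0,0.004],[0,0,0],0],[[0,0,0.004],[0,0,0],0],[[0,0,0],[0,0,0],0]]}}

```text
t: 15.58
position: [0.6136, -0.105, 0.152]
eef_rot: [3.141, -0.0, 1.937]
ft_force: [0.6, 0.6, -0.6]
opening: 0.0189
```

The tip is 16 mm into the hole with no contact force. Now pressing.

{"name": "carry_out", "arguments": {"increments": [[[0,0,0.003],[0,0,0],0],[[0,0,0.003],[0,0,0],0],[[0,0,0],[0,0,0],0]]}}

```text
t: 15.95
position: [0.6136, -0.105, 0.1461]
eef_rot: [3.141, -0.0, 1.937]
ft_force: [-0.6, -0.2, -0.9]
opening: 0.0191
```

{"name": "carry_out", "arguments": {"increments": [[[0,0,0.002],[0,0,0],0],[[0,0,0.002],[0,0,0],0],[[0,0,0],[0,0,0],0]]}}

```text
t: 16.32
position: [0.6138, -0.1051, 0.1424]
eef_rot: [3.141, 0.0, 1.937]
ft_force: [-0.7, -0.5, 2.9]
opening: 0.0191
```

{"name": "carry_out", "arguments": {"increments": [[[0,0,0.002],[0,0,0],0],[[0,0,0.001],[0,0,0],0],[[0,0,0],[0,0,0],0]]}}

```text
t: 16.7
position: [0.6138, -0.1051, 0.1394]
eef_rot: [3.141, 0.0, 1.937]
ft_force: [-0.7, 0.1, 3.9]
opening: 0.0189
```

{"name": "carry_out", "arguments": {"increments": [[[0,0,0.001],[0,0,0],0],[[0,0,0],[0,0,0],0],[[0,0,0],[0,0,0],0]]}}

```text
t: 17.08
position: [0.6139, -0.1052, 0.1384]
eef_rot: [3.141, 0.0, 1.937]
ft_force: [0.6, 0.2, 5.2]
opening: 0.0192
```

{"name": "carry_out", "arguments": {"increments": [[[0,0,0.001],[0,0,0],0],[[0,0,0],[0,0,0],0],[[0,0,0],[0,0,0],0]]}}

```text
t: 17.45
position: [0.6139, -0.1051, 0.1375]
eef_rot: [3.141, 0.0, 1.937]
ft_force: [-1.0, -0.7, 6.6]
opening: 0.0189
```

{"name": "carry_out", "arguments": {"increments": [[[0,0,0.001],[0,0,0],0],[[0,0,0],[0,0,0],0],[[0,0,0],[0,0,0],0]]}}

```text
t: 17.82
position: [0.614, -0.1052, 0.1373]
eef_rot: [3.14, 0.001, 1.937]
ft_force: [-2.2, 0.4, 15.3]
opening: 0.0191
```

The force went 3 → 5 → 6.6 N as the button moved, then jumped to 15 N with the tool stopped, 8 mm below first contact. The button is at its stop. I'll do a short hold and a last check.

{"name": "carry_out", "arguments": {"increments": [[[0,0,0],[0,0,0],0],[[0,0,0],[0,0,0],0],[[0,0,0],[0,0,0],0],[[0,0,0],[0,0,0],0],[[0,0,0],[0,0,0],0],[[0,0,0],[0,0,0],0]]}}

```text
t: 18.58
position: [0.614, -0.1052, 0.1373]
eef_rot: [3.14, 0.001, 1.937]
ft_force: [-3.6, 0.6, 16.2]
opening: 0.0193
```

Run:
```python
from h import *
go([.614,-.105,.1373],111)
d=grab('scene','s7'); a=cv2.resize(d['img'][170:300,190:360],None,fx=4.5,fy=4.5,interpolation=cv2.INTER_CUBIC); cv2.imwrite('pics/c_s7.png',a)
```

```text
t 18.57 pos [ 0.614  -0.1052  0.1373] rpy deg [1.7991e+02 5.0000e-02 1.1097e+02] F [-3.6  0.6 16.2] op 0.0193 q6 0.9
turn share [ 0.0008  0.0004 -0.0002] deg [ 0.09  0.05 -0.03]
shift if turned first [0.0002 0.0001 0.    ]
shift now [0.0002 0.0001 0.    ] dist 0.0002
```

View pics/c_s7.png

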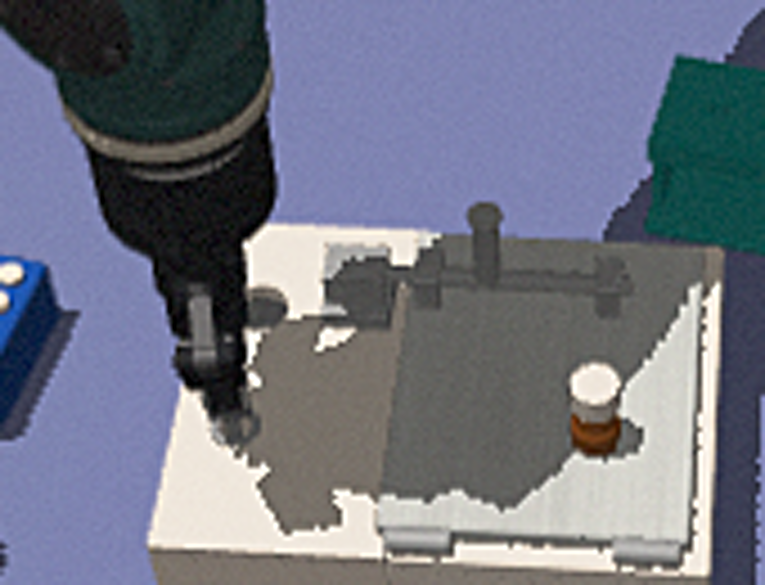

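The stylus is upright in the collar at crop (235,425). The bolt tip is in the keeper at (395,280), and the vial is untouched at (595,405). Force and pose are steady, so I'm handing in.

```bash
python3 -c "
from plant import *
print(finish_job())"
```

```text
the job is handed in; nothing more can be done
None
```

I slid the bolt home first, then took the square-handled stylus, put its rod down the collared hole and held the reset button down. I handed in at about 18.6 s with the stylus still gripped.

- **Bolt:** it met a hard stop after about 40 mm (wrist force rose to 15 N), and later pictures show its tip in the keeper.
- **Button:** force was 2.9 to 6.6 N over about 8 mm of travel, then jumped to 15–16 N with the tool stopped. That matches the spring and stop you gave. Force and pose held steady for 0.75 s before hand-in.
- **Grip:** the stylus was upright within 0.1°, with the fingers 19 mm apart.
- **Bystanders:** the vial was still in place in the last picture. I did not re-check the bystanders outside that crop.

**What disagreed:** the two cameras differed by 2–4 mm. I corrected that by comparing the rod and hole in one view. One small sideways shift had the wrong sign; I caught it and fixed it while the tip was still above the hole. A sideways force of about 3.6 N remained at the end.

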